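# Check the scraper in on the sprung shadow tray

## Robot

A 7-joint arm with a two-finger parallel gripper is mounted at the origin on the work surface. World frame = base frame: x ahead of the robot, y to its left, z up, the work surface at z = 0. Lengths are in m, angles in rad, forces in N, time in s.
With the tool pointing down it reaches from about 0.4 to 0.875 m from the base axis. Payload 19.3 kg.
Tool frame: the origin (TCP) lies midway between the tips of the shut fingers; the grasp point (between the pads) lies 19 mm behind it (tcp_to_grasp is the z of the grasp point in the tool frame, in m); z points along the fingers, y is the line along which they close (so a half turn about z gives the same grasp; the last joint's range is limited). The gripper opens to 85 mm and grips with 20 to 120 N. Pads are 22 mm wide; open, the fingers measure 114 mm over their backs; the gripper's body (76 mm by 85 mm) begins 54 mm behind the grasp point. The pads swing forward as they close: fully open they stand 13 mm farther back than shut.
Start: joints at [1.124, 0.521, -0.036, 1.599, 0.021, 1.021, -0.113], TCP at [0.23, -0.581, 0.231] pointing down, gripper open.
Joint ranges: [-2.91, 2.91], [-0.3, 2.13], [-1.5, 1.42], [0.17, 2.43], [-1.26, 4.41], [0.16, 1.93], [-2.52, 2.52]. Speed limits (rad/s): [1.89, 1.89, 2.39, 2.39, 3.01, 3.01, 3.01].

## Interface

Orientations are given as [roll, pitch, yaw] about the fixed x, y, z axes, in that order (R = Rz(yaw) Ry(pitch) Rx(roll)).
In Python, from workcell import * gives the robot as it stands.
- The arm moves only by the tool send_rows, never from a script. Its argument "increments" is a list of rows, each a list of 3 entries, a list of its own where there are three numbers: the shift along the tool's x, y, z in mm, then the turn, a rotation vector about the tool's x, y, z in degrees, then the gripper's target within -1 to 1 (fully open at 1, half-way at 0, shut at -1). In form: [[[x, y, z], [wx, wy, wz], grip], ...]. A call has 1 to 10 rows; each row is the pose to reach, as a shift and turn from the pose commanded when the call began, along the tool's axes at that moment; what a row does not reach only later rows make up. A row lasts 1/10 s, in which the tool goes at most 50 mm and 8.59 degrees, less where a joint would pass 70% of its speed; a pose out of reach is approached as far as the arm can. A call with a gripper value outside its range is refused whole. The fingers move at their own pace and stop on an object; "newtons" is the grip in N (left out, the last holds). Time passes only in rows, so rows that repeat a pose let the fingers close. It gives the time, the measured TCP pose, the force, the opening and the grip force at its end, in the units of the state.
- observe(): the state, without advancing time (a new reading comes with each control period).
- grab_frame(name): name is "scene" or "top" or "wrist"; returns the picture (480x640x3 uint8, blue, green, red); there is no depth.
- camera_params(name): a dict with "fovy" (degrees; the focal length in pixels is half the picture's height over the tangent of half this angle, whatever the lens; pixels are square), "cx", "cy" (the principal point, pixels), "extrinsics" (4x4, takes a point from world to camera coordinates). Camera axes: x right, y down, z forward; pixel columns grow to the right and rows downward; lengths in m; the calibration is good to about 2 mm. A picture is of the moment at which its call begins: read the wrist's pose just before it. camera_params takes no time and is no camera call; for the wrist camera it gives the pose at the moment of the call.
- job_done(): hands the job in; it is judged then, once.
The state is a dict: "clock": time; "qpos": joint angles; "qd": joint speeds; "joint_efforts": joint torques, N m; "position": TCP position; "tool_rot": TCP orientation; "force": force on the tool from outside, world axes, zero at the start; "moment": the same for the moment, N m; "grip_width": finger opening in m; "finger_force": force on a finger pad.
Only numpy, scipy, OpenCV 4.12 (cv2) and the standard library are available. Lean on these libraries where they do the work, as an engineer would, in place of code of your own. Each camera call takes 0.05 s, during which the arm holds its last target. There are 200 camera calls.

## Task

Check the scraper in: lay it in its cut-out in the sprung tilting tray, blade in the wide part of the cut-out, and let go of it. Then push the raised tray down until it lies level, hold it level for two seconds, and let it rise again with the scraper still lying in its cut-out. Leave the stack of cups and the spanner where they are.

Things in the scene. Friction and masses are not known exactly. Their poses are not given: they have to be found in the camera images.
- scraper_centre (a point): Loose scraper, 165 mm long, about 180 g, flat on the table: white plastic handle 22 wide, 18 high, 120 mm long; at one end a dark steel blade 64 wide, 45 long, 4 mm thick; undersides flush. The point is on the handle's centre line, 9 mm above the underside, near the balance point. y runs along it to the blade (handle y = -83 to +37, blade +37 to +82 mm), x across, z up.
- scraper_blade_end (a point): Middle of the scraper's blade edge, 82 mm along y from scraper_centre, 2 mm above the underside.
- pocket (a point): Where scraper_centre lies when the scraper is in its cut-out, 9 mm above the tray's floor. Axes tilt with the tray: x from hinge to raised far edge, y along the cut-out to its wide (blade) part, z square to the tray; the scraper's axes lie along them. 4.5 mm play all round, in a black insert 10 mm high; from y = -32 to +26 mm there is no insert across the tray: room for fingers.
- pocket_blade_end (a point): Where scraper_blade_end lies when the scraper is in its cut-out.
- press_strip (a point): Middle of the bare metal strip along the tray's free far edge, on its top surface: the place to push, 160 mm from the hinge. The strip is 64 mm deep (128 to 192 mm from the hinge) and 228 mm long. Axes as pocket. With the tray level this point is 52 mm above the table.
- tray (a joint): Tilt of the tray above level, rad: 0.26 raised (rest, held by a spring against a stop), 0 level (on stops). Plate 192 x 228 mm, hinged along the edge nearest the robot, 52 mm above the table, on a white fixed base 200 x 250 mm. Pushing the strip level takes about 3 to 9 N, more if fast; let go, it rises damped in about a second. The scraper's weight does not lower it.
- cups: Bystander: stack of clear sample cups, 85 mm across, 145 mm high, origin under its centre. Not to be moved.
- spanner: Bystander: dark steel spanner 180 mm long lying on the table. Not to be moved.
There are look-alikes about, which are no part of the job. What is meant by the part that bears scraper_centre is not green, orange or purple, and is the larger of those in its own colour.

How it is judged:
By the outcome, as a careful person would: the job done as asked, in the order asked, and still so for the second after the job is handed in, with the robot touching nothing.
It also fails if it takes over 51 s, if anything falls off the work surface, if the arm or the gripper's body presses on something with over 40 N, if the wrist force passes 120 N, or if a joint passes its speed limit or range.

## Working session

There is one attempt and no reset: what is moved stays moved. The work goes in short steps, Python scripts to look and compute and a tool call to move; the robot and the scene stay as the last step left them, time stands still between calls to the robot, and variables do not carry over. Pictures are saved under pics/ and viewed, at most 10 in all, crops included, and the job is handed in when it is done.

Besides the shell and the picture viewer there is one more tool, called as name([rows], argument=value, ...), one row to a line, values as JSON. send_rows: Moves the arm, as the interface text tells. Its arguments: {"type":"object","properties":{"increments":{"type":"array"},"newtons":{"type":"number"}},"required":["increments"]}

```bash
mkdir -p pics; ls; python3 - <<'E'
from workcell import *
import cv2
s=observe();print(s)
for n in("scene","top"):
    f=grab_frame(n);cv2.imwrite(f"pics/{n}0.png",f);print(n,camera_params(n))
E
```

```text
pics
{'clock': 0.0, 'qpos': array([ 1.12380157,  0.52201898, -0.03631858,  1.59993587,  0.021201  ,
        1.02111118, -0.11286054]), 'qd': array([-0.0009673 ,  0.00115291,  0.0024151 ,  0.00086313,  0.00053234,
       -0.00173164,  0.00060092]), 'joint_efforts': array([-1.63172463e-03, -9.27126145e+01,  1.97983079e+00, -3.69941461e+01,
        1.78298238e-02,  8.38020234e-03, -1.91247926e-05]), 'position': array([ 0.2298145 , -0.58088622,  0.23074857]), 'tool_rot': array([-3.14050733e+00,  8.15931090e-05,  3.76715859e-01]), 'force': array([-0.24279034,  0.49902085,  0.02753558]), 'moment': array([ 0.01031333, -0.02378263, -0.0564456 ]), 'finger_force': 0.0, 'grip_width': 0.08560968367488929}
scene {'fovy': 47.86251493428603, 'cx': 331.4547374458913, 'cy': 233.04088784676534, 'extrinsics': array([[-0.46071358,  0.88749358,  0.00990656,  0.20756701],
       [ 0.59615079,  0.31770287, -0.73733922, -0.1932721 ],
       [-0.65753116, -0.33379638, -0.67545003,  2.0099395 ],
       [ 0.        ,  0.        ,  0.        ,  1.        ]])}
top {'fovy': 43.39266553797982, 'cx': 321.76187594451676, 'cy': 235.87035040358106, 'extrinsics': array([[-0.0104135 , -0.99983085, -0.01515998, -0.00310868],
       [-0.99871483,  0.01115152, -0.04944014,  0.42839711],
       [ 0.04960083,  0.01462565, -0.99866203,  1.64614019],
       [ 0.        ,  0.        ,  0.        ,  1.        ]])}
```

View pics/top0.png

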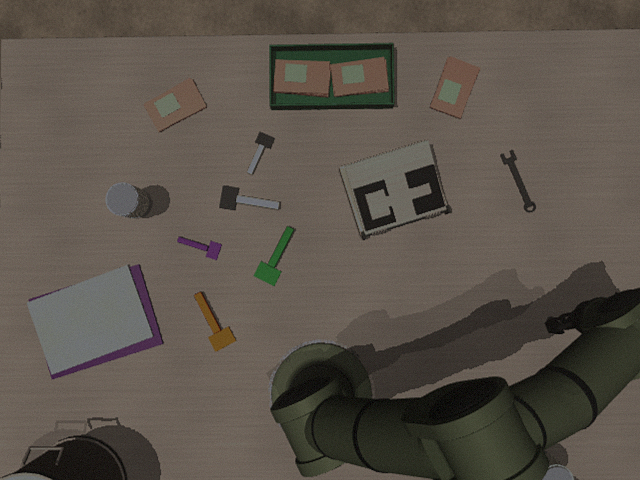

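View pics/scene0.png

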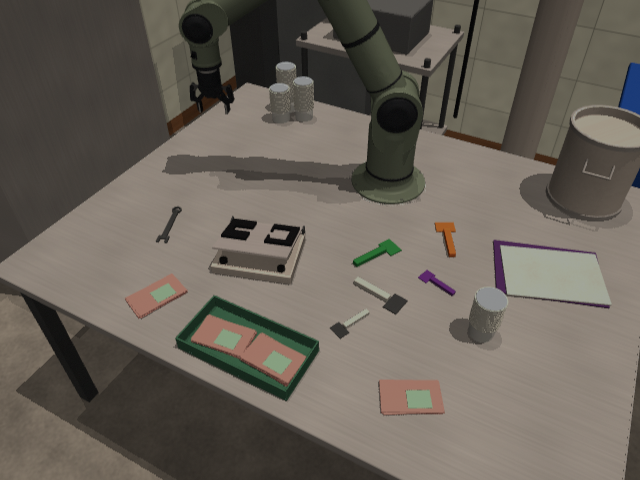

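The top picture shows these scraper look-alikes:
- larger white, handle about (258,202), blade (229,198)
- small white (260,153)
- green (275,257)
- orange (215,322)
- purple (200,246)

I choose the larger white one. The tray is at about (395,190). Its wide part is the left insert (378,203), and its hinge is the lower edge. The scene view shows the same layout: larger white scraper at (380,295), tray at (260,245).

```bash
cat > h.py <<'E'
from workcell import *
import cv2, numpy as np
from scipy.spatial.transform import Rotation as R
def K(c):
    f=240/np.tan(np.radians(c["fovy"])/2); return np.array([[f,0,c["cx"]],[0,f,c["cy"]],[0,0,1]])
def ray(c,uv):
    E=c["extrinsics"];d=E[:3,:3].T@np.linalg.solve(K(c),[uv[0],uv[1],1.]);return -E[:3,:3].T@E[:3,3],d
def onplane(c,uv,z):
    o,d=ray(c,uv);return o+d*(z-o[2])/d[2]
def proj(c,P):
    E=c["extrinsics"];p=(E[:3,:3]@np.atleast_2d(P).T+E[:3,3:]).T@K(c).T;return p[:,:2]/p[:,2:]
def tool():
    s=observe();return s["position"],R.from_euler('xyz',s["tool_rot"]).as_matrix()
def delta(p,M):
    "shift mm and rotvec deg in tool axes from the present pose to pose p,M"
    q,Q=tool();return np.round(Q.T@(p-q)*1000,1),np.round(R.from_matrix(Q.T@M).as_rotvec(degrees=True),2)
E
python3 - <<'E'
from h import *
c=camera_params("top");im=cv2.imread("pics/top0.png")
cv2.imwrite("pics/crop1.png",cv2.resize(im[125:255,210:465],None,fx=3.1,fy=3.1,interpolation=cv2.INTER_CUBIC))
hsv=cv2.cvtColor(im,cv2.COLOR_BGR2HSV)
sub=im[175:225,210:290];print(im[202,262],im[198,228],im[215,250])
for n,m in(("h",(hsv[...,2]>140)&(hsv[...,1]<45)),("b",hsv[...,2]<75)):
    m=m.astype(np.uint8);w=np.zeros_like(m);w[175:225,210:290]=m[175:225,210:290]
    k=max(cv2.findContours(w,0,2)[0],key=cv2.contourArea);r=cv2.minAreaRect(k)
    print(n,r); print([onplane(c,b,.018 if n=="h" else .004).round(4)[:2] for b in cv2.boxPoints(r)],onplane(c,r[0],.018 if n=="h" else .004))
E
```

```text
[122 116 113] [37 42 44] [ 86  92 105]Traceback (most recent call last):
  File "<stdin>", line 8, in <module>
ValueError: max() iterable argument is empty
```

View pics/crop1.png

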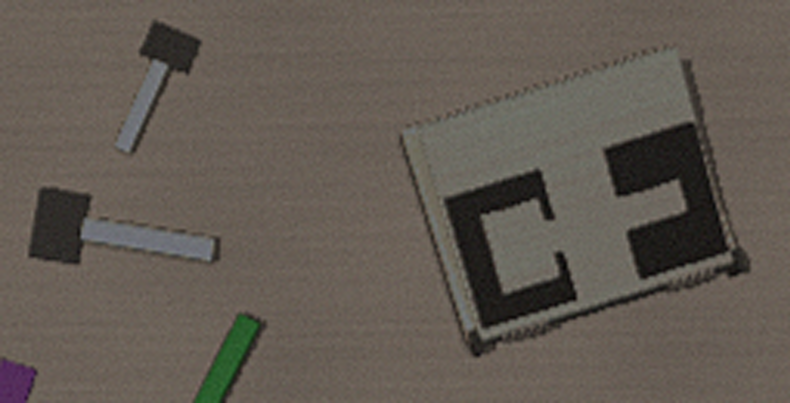

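The crop confirms it: the larger white scraper has its handle at (82..215, 240) in the crop and its blade on the left. The blade's wide recess is the left insert and the narrow slot is on the right.

```bash
python3 - <<'E'
from h import *
from scipy.optimize import least_squares
c=camera_params("top");im=cv2.imread("pics/top0.png").astype(int)
for n,m,z in(("h",(im[...,0]-im[...,2]>0)&(im.sum(2)>240),.018),("b",im.max(2)<65,.004)):
    m=m.astype(np.uint8);w=np.zeros_like(m);w[180:216,214:286]=m[180:216,214:286]
    w=cv2.medianBlur(w,3)
    k=max(cv2.findContours(w,0,2)[0],key=cv2.contourArea);r=cv2.minAreaRect(k)
    B=np.array([onplane(c,b,z)[:2] for b in cv2.boxPoints(r)])
    print(n,onplane(c,r[0],z).round(4),np.linalg.norm(np.diff(B,axis=0),axis=1).round(4)[:2],B.round(3).tolist())
u=lambda p:np.array(p)/3.1+[210,125]
pl=u([(404,133),(680,50),(740,255),(472,338)]); PL=np.array([[.192,.114,0],[.192,-.114,0],[0,-.114,0],[0,.114,0]])
ins=u([(683,179),(689,211),(481,214),(500,294)]); IN=np.array([[15.5,-87.5,1],[-15.5,-87.5,1],[36.5,86.5,1],[-36.5,86.5,1]])/1000
T=lambda v:R.from_euler('zy',[v[2],-.26]).as_matrix()
def f(v):
    a=[v[0],v[1],.052]+PL@T(v).T
    b=[v[0],v[1],.052]+(IN+[v[3],v[4],.009])@T(v).T
    return np.r_[(proj(c,a)-pl).ravel(),(proj(c,b)-ins).ravel()]
s=least_squares(f,[.55,-.2,.2,.07,0]);v=s.x;print(v.round(4),s.fun.round(1))
print("pocket",[v[0],v[1],.052]+T(v)@[v[3],v[4],.009],"strip",[v[0],v[1],.052]+T(v)@[.16,0,0])
cw=camera_params("wrist");p,M=tool()
E=cw["extrinsics"];C=-E[:3,:3].T@E[:3,3];print("cam in tool",M.T@(C-p),(M.T@E[:3,:3].T).round(3),cw["fovy"])
E
```

```text
h [0.5245 0.1695 0.018 ] [0.0172 0.1146] [[0.526, 0.227], [0.543, 0.224], [0.523, 0.112], [0.506, 0.115]]
b [0.5382 0.2491 0.004 ] [0.0622 0.0458] [[0.512, 0.277], [0.573, 0.266], [0.565, 0.221], [0.504, 0.232]]
[ 0.4607 -0.2316  0.2929  0.07   -0.0034] [ 2.8 -1.5 -2.4 -1.2 -2.4  2.2  2.   0.6 -0.3 -0.7  0.9  0.2 -1.1  0.2
  0.6  0.4]
pocket [ 0.5240092  -0.21459297  0.07816466] strip [ 0.60869868 -0.18536365  0.09138088]
cam in tool [ 0.08217427  0.00093156 -0.14306371] [[ 0.001 -0.949 -0.315]
 [ 1.     0.001  0.001]
 [-0.001 -0.315  0.949]] 67.00705088161695
```

```bash
cat >> h.py <<'E'
def down(yaw): return R.from_euler('xyz',[np.pi,0,yaw]).as_matrix()
E
python3 -c "
from h import *
print(delta(np.array([.528,.1915,.15]),down(1.398)))"
```

```text
(array([ 561.5, -608.4,   81.4]), array([-6.000e-02, -3.000e-02, -5.851e+01]))
```

send_rows([
  [[280, -304, 20], [0, 0, -30], 1],
  [[280, -304, 20], [0, 0, -30], 1],
  [[280, -304, 20], [0, 0, -30], 1],
  [[280, -304, 20], [0, 0, -30], 1],
  [[561, -608, 81], [0, 0, -58.5], 1],
  [[561, -608, 81], [0, 0, -58.5], 1],
  [[561, -608, 81], [0, 0, -58.5], 1],
  [[561, -608, 81], [0, 0, -58.5], 1],
  [[561, -608, 81], [0, 0, -58.5], 1],
  [[561, -608, 81], [0, 0, -58.5], 1],
])

```text
clock: 1.1
position: [0.4094, -0.1149, 0.1876]
tool_rot: [3.141, 0.0, 1.397]
force: [1.3, -0.6, 0.1]
grip_width: 0.0859
finger_force: 0.0
```

```bash
python3 -c "
from h import *
print(observe()['clock'],tool()[0],delta(np.array([.528,.1915,.15]),down(1.398)))"
```

```text
1.1 [ 0.40935054 -0.11492194  0.18759878] (array([322.3,  64. ,  37.6]), array([ 0.01,  0.01, -0.04]))
```

send_rows([
  [[322, 64, 38], [0, 0, 0], 1],
  [[322, 64, 38], [0, 0, 0], 1],
  [[322, 64, 38], [0, 0, 0], 1],
  [[322, 64, 38], [0, 0, 0], 1],
  [[322, 64, 38], [0, 0, 0], 1],
  [[322, 64, 38], [0, 0, 0], 1],
  [[322, 64, 38], [0, 0, 0], 1],
  [[322, 64, 38], [0, 0, 0], 1],
  [[322, 64, 38], [0, 0, 0], 1],
  [[322, 64, 38], [0, 0, 0], 1],
])

```text
clock: 2.1
position: [0.5275, 0.1883, 0.1496]
tool_rot: [-3.141, 0.001, 1.397]
force: [0.4, 0.5, -0.2]
grip_width: 0.0851
finger_force: 0.0
```

```bash
python3 - <<'E'
from h import *
c=camera_params("wrist");f=grab_frame("wrist");cv2.imwrite("pics/w1.png",f);np.save("w1.npy",c["extrinsics"])
print(observe()['clock'],tool()[0],proj(c,[[.528,.1915,.018],[.5421,.2723,.004]]))
E
```

```text
2.15 [0.52755271 0.18818895 0.14981698] [[311.38746082 222.69462352]
 [311.23316299 112.45736716]]
```

View pics/w1.png

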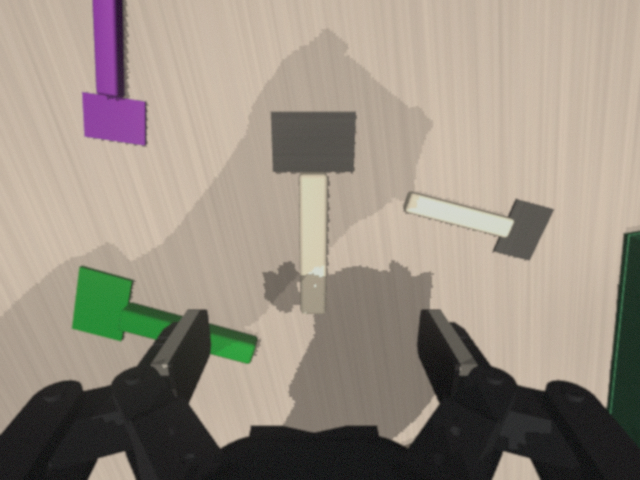

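The picture shows the scraper straight below: blade edge from (271,112) to (355,112), and handle from (314,175) to (313,313). The green and purple ones are on the left and the small white one on the right.

```bash
python3 - <<'E'
from h import *
c=camera_params("wrist")
a,b=[onplane(c,p,.004) for p in((271,112),(355,112))];h0=onplane(c,(314,175),.018);h1=onplane(c,(313,313),.018)
e=(a+b)/2;print(a,b,h0,h1,np.linalg.norm(h0-h1),np.linalg.norm(a-b))
d=(h0-h1)[:2];psi=np.arctan2(-d[0],d[1]);d2=(b-a)[:2];print(psi,np.arctan2(*d2[::-1]))
psi=(psi+np.arctan2(*d2[::-1]))/2
y=np.array([-np.sin(psi),np.cos(psi)])
C=[e[:2]-.082*y,h1[:2]+.083*y,h0[:2]-.037*y];print(C)
C=np.mean(C,0);g=C-.002*y;print(psi,g)
M=down(psi+np.pi/2)
print(delta(np.r_[g,.06],M),delta(np.r_[g,.001],M))
E
```

```text
[0.51258642 0.27772837 0.004     ] [0.57476646 0.26683549 0.004     ] [0.53662085 0.22777868 0.018     ] [0.51550453 0.11198135 0.018     ] 0.11770692326131571 0.06312695567862146
-0.18037392523798704 -0.17342313630252848
[array([0.5292463 , 0.19156161]), array([0.53011065, 0.19368607]), array([0.53010969, 0.19135609])]
-0.17689853077025774 [0.52947026 0.19023247]
(array([ 2.4,  1.5, 89.8]), array([-0.  ,  0.04,  0.14])) (array([  2.4,   1.5, 148.8]), array([-0.  ,  0.04,  0.14]))
```

send_rows([
  [[2, 1, 50], [0, 0, 0], 1],
  [[2, 1.5, 90], [0, 0, 0], 0.5],
  [[2, 1.5, 120], [0, 0, 0], 0.3],
  [[2, 1.5, 138], [0, 0, 0], 0.1],
  [[2, 1.5, 147], [0, 0, 0], 0],
  [[2, 1.5, 147], [0, 0, 0], 0],
  [[2, 1.5, 147], [0, 0, 0], -0.2],
  [[2, 1.5, 147], [0, 0, 0], -0.3],
], newtons=40)

```text
clock: 2.95
position: [0.5302, 0.1912, 0.004]
tool_rot: [3.14, -0.001, 1.397]
force: [-0.2, 0.1, 0.3]
grip_width: 0.0297
finger_force: 0.0
```

send_rows([
  [[0, 0, 1], [0, 0, 0], -0.6],
  [[0, 0, 1], [0, 0, 0], -1],
  [[0, 0, 1], [0, 0, 0], -1],
  [[0, 0, 1], [0, 0, 0], -1],
  [[0, 0, 1], [0, 0, 0], -1],
  [[0, 0, 1], [0, 0, 0], -1],
], newtons=50)

```text
clock: 3.55
position: [0.5301, 0.1912, 0.0033]
tool_rot: [3.14, -0.0, 1.398]
force: [-5.1, -3.3, 20.9]
grip_width: 0.0208
finger_force: 48.6
```

send_rows([
  [[0, 0, -10], [0, 0, 0], -1],
  [[0, 0, -40], [0, 0, 0], -1],
  [[0, 0, -90], [0, 0, 0], -1],
  [[0, 0, -130], [0, 0, 0], -1],
  [[0, 0, -150], [0, 0, 0], -1],
  [[0, 0, -150], [0, 0, 0], -1],
  [[0, 0, -150], [0, 0, 0], -1],
])

```text
clock: 4.25
position: [0.5294, 0.1909, 0.1519]
tool_rot: [3.141, -0.0, 1.398]
force: [-0.8, -0.6, -1.6]
grip_width: 0.0209
finger_force: 50.6
```

```bash
python3 - <<'E'
from h import *
c=camera_params("wrist");f=grab_frame("wrist");cv2.imwrite("pics/w2.png",f)
s=observe();print(s['clock'],s['grip_width'],s['finger_force'],tool()[0])
# place target
yaw=.2929;T=R.from_euler('zy',[yaw,-.26]).as_matrix();P=np.array([.524,-.2146,.0782])
M=np.column_stack([T[:,1],T[:,0],-T[:,2]]);print(delta(P+T[:,2]*.09,M))
E
```

```text
4.3 0.020502699144693708 50.642661452293396 [0.52907132 0.19083819 0.15115745]
(array([-404.2,   42.1,  -13.8]), array([-15.05,  -0.88, -26.55]))
```

View pics/w2.png

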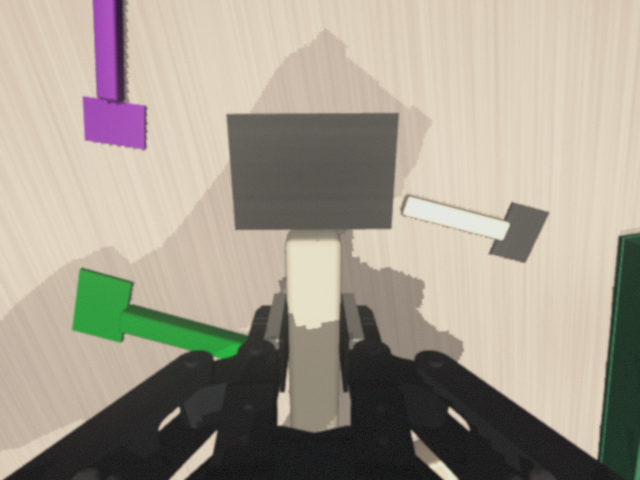

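The picture shows the scraper held straight between the fingers: blade corners (228,114), (398,113), (236,229), (391,229), with the handle joint at about (314,233).

```bash
cat > held.py <<'E'
from h import *
def held(c,px):
    obj=np.array([[-32,82,-5],[32,82,-5],[-32,37,-5],[32,37,-5]],float)/1000
    _,r,t=cv2.solvePnP(obj,np.array(px,float),K(c),None)
    E=c["extrinsics"];Rw=E[:3,:3].T@cv2.Rodrigues(r)[0];tw=E[:3,:3].T@(t[:,0]-E[:3,3])
    p,M=tool();return M.T@(tw-p),M.T@Rw
E
python3 - <<'E'
from held import *
c=camera_params("wrist")
t,Q=held(c,[(228,114),(398,113),(236,229),(391,229)])
print(t,Q.round(3),observe()["position"])
E
```

```text
[ 0.00091234  0.00150685 -0.00573802] [[ 0.006  1.     0.026]
 [ 1.    -0.006 -0.019]
 [-0.019  0.026 -0.999]] [0.52907132 0.19083819 0.15115745]
```

```bash
cat >> held.py <<'E'
def TM(yaw):
    T=R.from_euler('zy',[yaw,-.26]).as_matrix();return T,np.column_stack([T[:,1],T[:,0],-T[:,2]])
off=np.array([.0015,.0005,-.0057])
def tcp(P,T,M,dx=0,dy=0,dz=0): return P+T@[dx,dy,dz]-M@off
E
python3 - <<'E'
from held import *
T,M=TM(.2929);P=np.array([.524,-.2146,.0782]);g=tcp(P,T,M,.12,0,.1);print(g,delta(g,M))
E
```

```text
[ 0.61074107 -0.18153289  0.19885465] (array([-352.8,  144.6,  -47.6]), array([-15.05,  -0.88, -26.55]))
```

send_rows([
  [[-30, 12, -10], [0, 0, -2], -1],
  [[-75, 30, -20], [-3, 0, -6], -1],
  [[-353, 145, -48], [-15, -0.9, -26.5], -1],
  [[-353, 145, -48], [-15, -0.9, -26.5], -1],
  [[-353, 145, -48], [-15, -0.9, -26.5], -1],
  [[-353, 145, -48], [-15, -0.9, -26.5], -1],
  [[-353, 145, -48], [-15, -0.9, -26.5], -1],
  [[-353, 145, -48], [-15, -0.9, -26.5], -1],
  [[-353, 145, -48], [-15, -0.9, -26.5], -1],
  [[-353, 145, -48], [-15, -0.9, -26.5], -1],
])

```text
clock: 5.3
position: [0.6107, -0.1827, 0.198]
tool_rot: [2.894, 0.072, 1.851]
force: [0.5, 2.1, -1.4]
grip_width: 0.0206
finger_force: 50.6
```

send_rows([
  [[0, 0, 0], [0, 0, 0], -1],
  [[0, 0, 0], [0, 0, 0], -1],
  [[0, 0, 0], [0, 0, 0], -1],
])

```text
clock: 5.6
position: [0.6116, -0.1802, 0.1996]
tool_rot: [2.892, 0.074, 1.856]
force: [0.3, 0.2, -1.8]
grip_width: 0.0206
finger_force: 50.6
```

```bash
python3 - <<'E'
from held import *
T,M=TM(.2929);P=np.array([.524,-.2146,.0782]);g=tcp(P,T,M,.12,0,.1);print(delta(g,M))
c=camera_params("wrist");f=grab_frame("wrist");cv2.imwrite("pics/w3.png",f)
import pickle;pickle.dump(c,open("w3.pkl","wb"))
s=observe();print(s['clock'],s['grip_width'],s['force'])
IN=np.array([[15.5,-87.5,1],[-15.5,-87.5,1],[36.5,86.5,1],[-36.5,86.5,1]])/1000
print(proj(c,P+IN@T.T).round(0))
E
```

```text
(array([-1. , -1.3,  0.6]), array([-0.01, -0.03,  0.06]))
5.65 0.020714996078286068 [ 0.59074632 -0.57108299 -2.05015955]
[[174. 349.]
 [133. 349.]
 [174. 107.]
 [ 55. 107.]]
```

View pics/w3.png

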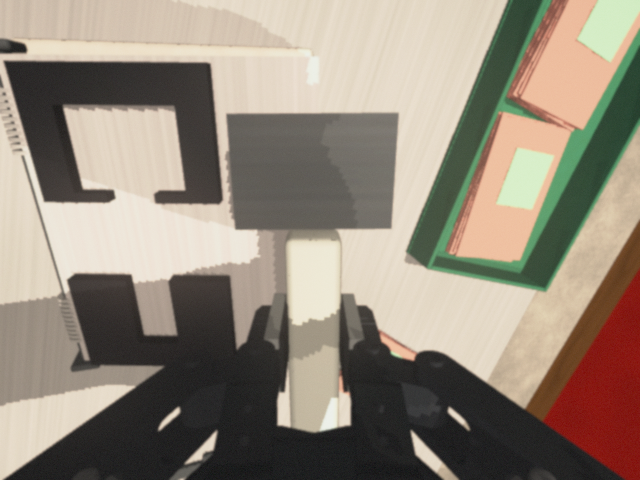

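The picture shows the cut-out left of the held scraper: blade recess corners (64,106), (176,105), (185,191), and slot end (141,336) to (177,336). The blade is at (228..398,113).

```bash
python3 - <<'E'
from held import *
import pickle
from scipy.optimize import least_squares
c=pickle.load(open("w3.pkl","rb"))
A=[(-36.5,86.5,-9),(-36.5,86.5,-9),(36.5,86.5,1),(36.5,86.5,-9),(-15.5,-87.5,-9),(-15.5,-87.5,-9),(15.5,-87.5,1),(15.5,-87.5,-9)]
ax=[0,1]*4;ob=np.array([64,106,176,105,141,336,177,336.])
def f(v):
    T=TM(v[3])[0];p=proj(c,v[:3]+np.array(A)/1000@T.T);return p[np.arange(8),ax]-ob
for fz in (0,1):
    g=(lambda v:f(v)) if not fz else (lambda v:np.r_[f(v),(v[2]-.0782)*1000])
    s=least_squares(g,[.524,-.2146,.0782,.2929],x_scale=[.01,.01,.01,.01]);print(s.x.round(4),s.fun.round(1))
v=s.x
t,Q=held(c,[(228,114),(398,113),(235,229),(391,229)]);print("held",t)
T,M=TM(v[3]);P=v[:3];print(delta(tcp(P,T,M,0,0,.05),M),delta(tcp(P,T,M),M))
E
```

```text
[ 0.5242 -0.2132  0.0741  0.3042] [ 2.7 -0.6 -2.4 -0.7  0.7  1.  -1.   0.7]
[ 0.5245 -0.2125  0.0764  0.3034] [ 2.3 -1.4 -1.9 -1.4  0.7  2.1 -0.8  1.8 -1.8]
held [ 0.00074151  0.00118236 -0.00643404]
(array([   1.3, -120.7,   52.5]), array([-0.01, -0.02, -0.56])) (array([   1.3, -120.6,  102.5]), array([-0.01, -0.02, -0.56]))
```

send_rows([
  [[1, -30, 10], [0, 0, -0.3], -1],
  [[2, -75, 30], [0, 0, -0.5], -1],
  [[2, -105, 50], [0, 0, -0.6], -1],
  [[2, -121, 65], [0, 0, -0.6], -1],
  [[2, -121, 74], [0, 0, -0.6], -1],
  [[2, -121, 77], [0, 0, -0.6], -1],
  [[2, -121, 77], [0, 0, -0.6], -1],
  [[2, -121, 77], [0, 0, -0.6], -1],
  [[2, -121, 77], [0, 0, -0.6], -1],
])

```text
clock: 6.55
position: [0.5195, -0.2142, 0.0961]
tool_rot: [2.892, 0.077, 1.864]
force: [-0.1, 0.7, -2.2]
grip_width: 0.0207
finger_force: 50.5
```

```bash
python3 - <<'E'
from held import *
T,M=TM(.3034);P=np.array([.5245,-.2125,.0764])
c=camera_params("wrist");f=grab_frame("wrist");cv2.imwrite("pics/w4.png",f)
print(delta(tcp(P,T,M),M),observe()["clock"])
IN=np.array([[15.5,-87.5,1],[-15.5,-87.5,1],[36.5,86.5,1],[-36.5,86.5,1],[36.5,86.5,-9],[-36.5,86.5,-9]])/1000
print(proj(c,P+IN@T.T).round(0))
E
```

```text
(array([ 0.3,  0.1, 26. ]), array([ 0.03,  0.03, -0.03])) 6.6
[[339. 426.]
 [284. 426.]
 [399.  99.]
 [224.  98.]
 [394. 100.]
 [229. 100.]]
```

View pics/w4.png

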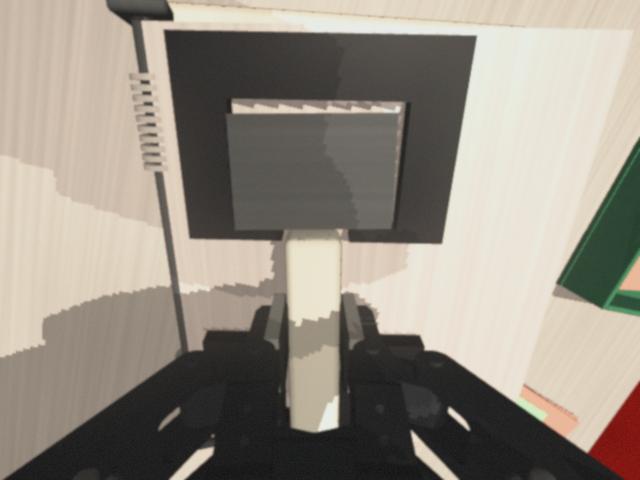

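The picture shows the recess edges at columns 231 to 405, row 99. The blade is at columns 227 to 398, row 113, so a small shift of +1.3 mm in y and +0.7 mm in x is due.

send_rows([
  [[0.7, 1.3, 3], [0, 0, 0], -1],
  [[0.7, 1.3, 8], [0, 0, 0], -1],
  [[0.7, 1.3, 13], [0, 0, 0], -1],
  [[0.7, 1.3, 17], [0, 0, 0], -1],
  [[0.7, 1.3, 20], [0, 0, 0], -1],
  [[0.7, 1.3, 22], [0, 0, 0], -1],
  [[0.7, 1.3, 22], [0, 0, 0], -1],
])

```text
clock: 7.3
position: [0.5254, -0.2135, 0.0742]
tool_rot: [2.893, 0.077, 1.864]
force: [-1.5, -1.6, 2.9]
grip_width: 0.0209
finger_force: 51.2
```

send_rows([
  [[0, 0, 1], [0, 0, 0], -1],
  [[0, 0, 2], [0, 0, 0], -1],
  [[0, 0, 2], [0, 0, 0], -1],
])

```text
clock: 7.6
position: [0.526, -0.2136, 0.0727]
tool_rot: [2.893, 0.077, 1.864]
force: [-4.1, -2.0, 9.5]
grip_width: 0.0208
finger_force: 52.2
```

```bash
python3 - <<'E'
from held import *
c=camera_params("wrist");f=grab_frame("wrist");cv2.imwrite("pics/w5.png",f)
T,M=TM(.3034);P=np.array([.5245,-.2125,.0764]);print(delta(tcp(P,T,M),M),observe()["force"])
E
```

```text
(array([-0.3, -0.7,  1.8]), array([ 0.  ,  0.03, -0.05])) [-3.19594008 -2.55892053  9.45477305]
```

View pics/w5.png

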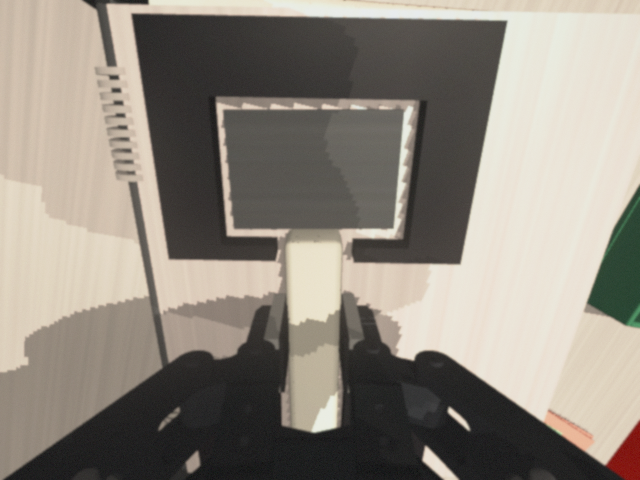

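The blade lies inside the recess with gaps all round (recess 217..418, blade 223..404), and there is contact with the floor. Next I release.

send_rows([
  [[0, 0, -1], [0, 0, 0], -0.5],
  [[0, 0, -1], [0, 0, 0], -0.3],
  [[0, 0, -1], [0, 0, 0], 0],
  [[0, 0, -1], [0, 0, 0], 0],
  [[0, 0, -10], [0, 0, 0], 0],
  [[0, 0, -30], [0, 0, 0], 0],
  [[0, 0, -70], [0, 0, 0], 0],
  [[0, 0, -110], [0, 0, 0], 0],
  [[0, 0, -110], [0, 0, 0], 0],
  [[0, 0, -110], [0, 0, 0], 0],
])

```text
clock: 8.65
position: [0.4976, -0.214, 0.1799]
tool_rot: [2.892, 0.078, 1.863]
force: [0.1, -0.3, -0.7]
grip_width: 0.0425
finger_force: 0.0
```

```bash
python3 - <<'E'
from held import *
c=camera_params("wrist");f=grab_frame("wrist");cv2.imwrite("pics/w6.png",f);print(observe()["force"],observe()["grip_width"])
T,M=TM(.3034);P=np.array([.5245,-.2125,.0764]);
# strip at x=.16 from hinge; pocket x=.07,y=-.0034,z .009
H=P-T@[.07,-.0034,.009];S=H+T@[.16,0,0];T0=R.from_euler('z',.3034).as_matrix();S0=H+T0@[.16,0,0];S0[2]=.052
print("hinge",H,"strip",S,"level",S0)
D=down(.3034+np.pi/2);print("above",delta(S+[0,0,.05],D))
for n,p in(("contact",S),("level",S0)): print(n,D.T@(p-S-[0,0,.05])*1000)
E
```

```text
[-0.14461587  0.44888304  0.46587993] 0.04250699215426097
hinge [ 0.46127447 -0.23016896  0.05026764] strip [ 0.60883467 -0.18236629  0.08952183] level [ 0.61396666 -0.18236629  0.052     ]
above (array([  0.9, 102.5,  66.7]), array([14.21,  4.48, -0.07]))
contact [ 0.000000e+00 -6.123234e-15  5.000000e+01]
level [-1.53326677  4.89759053 87.52182965]
```

View pics/w6.png

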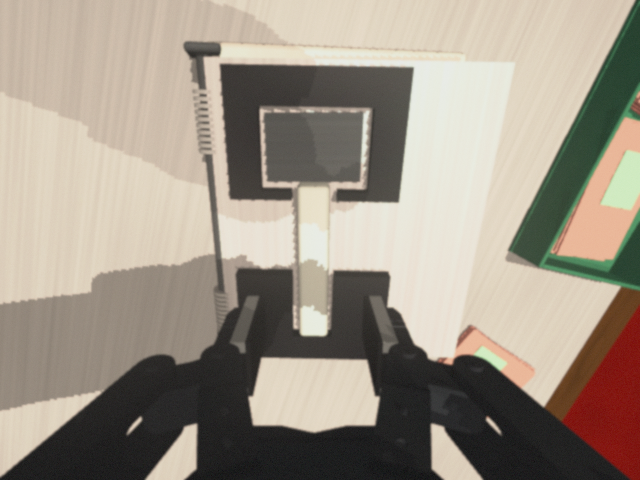

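The scraper lies in its cut-out: blade (265..364, 112..185), handle down to row 335. Now I shut the fingers and go above the strip.

send_rows([
  [[0, 20, 0], [3, 1, 0], -1],
  [[1, 60, 25], [9, 3, 0], -1],
  [[1, 103, 67], [14.2, 4.5, 0], -1],
  [[1, 103, 67], [14.2, 4.5, 0], -1],
  [[1, 103, 67], [14.2, 4.5, 0], -1],
  [[1, 103, 67], [14.2, 4.5, 0], -1],
  [[1, 103, 67], [14.2, 4.5, 0], -1],
  [[1, 103, 67], [14.2, 4.5, 0], -1],
])

```text
clock: 9.5
position: [0.609, -0.1829, 0.1405]
tool_rot: [3.14, 0.001, 1.872]
force: [-1.0, -0.4, 0.0]
grip_width: -0.0001
finger_force: 0.0
```

send_rows([
  [[0, 0, 10], [0, 0, 0], -1],
  [[0, 0, 25], [0, 0, 0], -1],
  [[0, 0, 38], [0, 0, 0], -1],
  [[0, 0.5, 44], [0, 0, 0], -1],
  [[0, 1, 49], [0, 0, 0], -1],
  [[0, 1.5, 54], [0, 0, 0], -1],
  [[0, 2, 59], [0, 0, 0], -1],
  [[0, 2.5, 64], [0, 0, 0], -1],
  [[-0.5, 3, 68], [0, 0, 0], -1],
  [[-0.5, 3, 72], [0, 0, 0], -1],
])

```text
clock: 10.5
position: [0.6135, -0.1803, 0.0675]
tool_rot: [3.14, -0.001, 1.874]
force: [0.3, 4.1, 7.8]
grip_width: 0.0002
finger_force: 4.1
```

send_rows([
  [[0, 0.5, 3], [0, 0, 0], -1],
  [[0, 0.5, 6], [0, 0, 0], -1],
  [[0, 1, 9], [0, 0, 0], -1],
  [[0, 1, 12], [0, 0, 0], -1],
  [[0, 1, 14], [0, 0, 0], -1],
  [[0, 1, 15], [0, 0, 0], -1],
  [[0, 1, 15], [0, 0, 0], -1],
])

```text
clock: 11.2
position: [0.6142, -0.1801, 0.0525]
tool_rot: [3.14, -0.001, 1.874]
force: [-0.8, 3.4, 8.1]
grip_width: -0.0002
finger_force: 4.2
```

send_rows([
  [[0, 0, 1], [0, 0, 0], -1],
  [[0, 0, 1], [0, 0, 0], -1],
  [[0, 0, 1], [0, 0, 0], -1],
])

```text
clock: 11.5
position: [0.6143, -0.1801, 0.052]
tool_rot: [3.14, -0.001, 1.874]
force: [-3.4, 4.0, 14.4]
grip_width: 0.0002
finger_force: 6.8
```

send_rows([
  [[0, 0, 0.7], [0, 0, 0], -1],
  [[0, 0, 0.7], [0, 0, 0], -1],
  [[0, 0, 0.7], [0, 0, 0], -1],
  [[0, 0, 0.7], [0, 0, 0], -1],
  [[0, 0, 0.7], [0, 0, 0], -1],
  [[0, 0, 0.7], [0, 0, 0], -1],
  [[0, 0, 0.7], [0, 0, 0], -1],
  [[0, 0, 0.7], [0, 0, 0], -1],
  [[0, 0, 0.7], [0, 0, 0], -1],
  [[0, 0, 0.7], [0, 0, 0], -1],
])

```text
clock: 12.5
position: [0.6143, -0.1801, 0.0518]
tool_rot: [3.14, -0.001, 1.874]
force: [-5.9, 3.3, 22.3]
grip_width: 0.0001
finger_force: 10.8
```

send_rows([
  [[0, 0, 0], [0, 0, 0], -1],
  [[0, 0, 0], [0, 0, 0], -1],
  [[0, 0, 0], [0, 0, 0], -1],
  [[0, 0, 0], [0, 0, 0], -1],
  [[0, 0, 0], [0, 0, 0], -1],
  [[0, 0, 0], [0, 0, 0], -1],
  [[0, 0, 0], [0, 0, 0], -1],
  [[0, 0, 0], [0, 0, 0], -1],
  [[0, 0, 0], [0, 0, 0], -1],
  [[0, 0, 0], [0, 0, 0], -1],
])

```text
clock: 13.5
position: [0.6143, -0.1801, 0.0518]
tool_rot: [3.14, -0.001, 1.874]
force: [-5.8, 4.2, 22.1]
grip_width: -0.0005
finger_force: 10.8
```

send_rows([
  [[0, 0, 0], [0, 0, 0], -1],
  [[0, 0, 0], [0, 0, 0], -1],
  [[0, 0, 0], [0, 0, 0], -1],
  [[0, 0, 0], [0, 0, 0], -1],
  [[0, 0, 0], [0, 0, 0], -1],
  [[0, 0, 0], [0, 0, 0], -1],
  [[0, 0, 0], [0, 0, 0], -1],
])

```text
clock: 14.2
position: [0.6143, -0.1801, 0.0518]
tool_rot: [3.14, -0.001, 1.874]
force: [-5.6, 4.3, 20.6]
grip_width: -0.0002
finger_force: 10.8
```

send_rows([
  [[0, 0, -4], [0, 0, 0], -1],
  [[0, -0.5, -8], [0, 0, 0], -1],
  [[0, -1, -12], [0, 0, 0], -1],
  [[0, -1.5, -16], [0, 0, 0], -1],
  [[0, -2, -20], [0, 0, 0], -1],
  [[0, -2.5, -24], [0, 0, 0], -1],
  [[0, -3, -28], [0, 0, 0], -1],
  [[0, -3.5, -32], [0, 0, 0], -1],
  [[0, -4, -36], [0, 0, 0], -1],
  [[0, -4, -41], [0, 0, 0], -1],
])

```text
clock: 15.2
position: [0.6091, -0.1824, 0.0915]
tool_rot: [-3.14, -0.001, 1.873]
force: [-1.7, -0.7, 1.5]
grip_width: -0.0001
finger_force: 0.9
```

send_rows([
  [[0, 0, -10], [0, 0, 0], -1],
  [[0, 0, -30], [0, 0, 0], -1],
  [[0, -50, -70], [0, 0, 0], -1],
  [[0, -80, -100], [0, 0, 0], -1],
  [[0, -80, -100], [0, 0, 0], -1],
  [[0, -80, -100], [0, 0, 0], -1],
  [[0, -80, -100], [0, 0, 0], -1],
  [[0, -80, -100], [0, 0, 0], -1],
])

```text
clock: 16.0
position: [0.5338, -0.2054, 0.1905]
tool_rot: [-3.141, -0.002, 1.874]
force: [-0.4, 1.1, -0.3]
grip_width: 0.0001
finger_force: 0.0
```

```bash
python3 - <<'E'
from held import *
f=grab_frame("wrist");cv2.imwrite("pics/w7.png",f);t=grab_frame("top");cv2.imwrite("pics/t7.png",t)
print(observe()["force"],observe()["clock"])
a=cv2.imread("pics/top0.png").astype(int)
print([ (n,np.abs(t.astype(int)-a)[s].mean().round(1)) for n,s in(("cups",np.s_[175:220,100:145]),("spanner",np.s_[145:215,495:540]),("table",np.s_[120:170,20:60]))])
E
```

```text
[-0.26558376 -0.0034367   0.1086018 ] 16.1
[('cups', np.float64(7.8)), ('spanner', np.float64(6.9)), ('table', np.float64(8.0))]
```

View pics/w7.png

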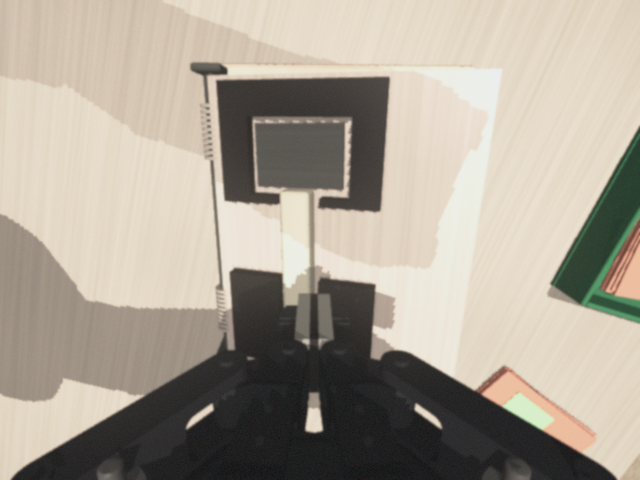

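The picture shows the scraper in its cut-out, with the blade at (255..350, 122..190). The tray is raised again, the robot is clear, and the cups and spanner are unchanged.

```bash
python3 -c "
from workcell import *
print(job_done())"
```

```text
the job is handed in; nothing more can be done
None
```

The scraper lies in its cut-out with the blade in the wide part; I pressed the tray level for about 2.7 s, let it rise with the scraper still in place, and handed the job in at about 16 s, with the cups and spanner not moved.

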